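# Drop the front roller out of a bottle roller for cleaning

### The job

The front roller of the bench bottle roller has to come out for cleaning. Flip the cam lever at its right-hand end fully open, over towards you, so that the roller sinks out of its notches; then push the roller from behind, gently and without letting it fly, down its sloping slots and out of their open front ends until it lies clear of them in the shallow tray in front. Leave the lever open and do not disturb the things standing around.

Things in the scene. Friction and masses are not known exactly. Their poses are not given: they have to be found in the camera images.
- bottle_roller: bench bottle roller, fixed to the worktop, 268 mm deep, 285 mm wide with lever and motor box. Origin: on the worktop, midway between the end plates, 137 mm behind the front edge of the base; x to its back, y to its left, z up (all mm below in this frame). Two grey end plates, inner faces at y = +/-78, at most 92 high. White motor box outside the left one (y 87 to 159, x 14 to 126, 92 high).
- front_roller: loose front roller: grey plastic cylinder, 34 mm diameter, 130 long, with a steel axle of 10 mm square section, 198 long, its ends in the end plates' slots. 0.3 to 0.65 kg. Origin at its centre, y along the axle. Locked at first: axle lifted into notches, centre at x -3, z 67. With the lever open it sinks to slot_rear (or up to 8 mm ahead) and stays there by friction until pushed.
- slot_rear (a point): the released axle's centre at the closed rear end of the slots (x 0, y 0, z 60). From here the slots (11.5 mm high) run straight forward and down at 20 degrees. Below, the cam shaft crosses between the end plates (9 mm rod at x 8, z 37): stay above z 42 near it.
- slot_mouth (a point): the axle's centre at the open front end of the slots (x -77, y 0, z 32); there the roller's underside is 1 to 2 mm above the tray mat. On the way it may slide a little ahead of the push; once past the mouth it rolls on by itself down the slightly sloping mat.
- tray_mid (a point): point on the rubber mat of the shallow tray in front (x -100, y 0, z 14). The mat ends at a lip at x -135, 28 mm high. Against the lip the roller rests with its centre at about x -116, z 30.
- driven_roller (a point): centre of the fixed black rubber roller at the back (x 100, y 0, z 66), 36 mm diameter, 130 long. Between it and the front roller there is a gap of about 66 mm, free from above.
- cam_lever (a joint): hinge of the cam lever (rad), axis along y through point cam_axis: near 0 closed (lever leaning 22 degrees back from upright), 2.0 fully open at its stop (lever lying forward, just below level). Its upper end moves towards -x and then down, against 0.2 N m of friction; it stays where it is left. The roller is free from about 1.75.
- lever_grip (a point): point on the axis of the lever's round black grip, 65 mm from the hinge axis; the grip is 14 to 17 mm thick and reaches from 38 to 90 mm from the axis. In the plane y = -118, outside the right end plate (outer face at y -86, axle ends reach y -99). Moves with the lever.
- cam_axis (a point): fixed point on the lever's hinge axis, in the lever's plane (x 8, y -118, z 37).
- dropper_bottle: bystander: standing brown glass dropper bottle with a black rubber bulb, 38 mm diameter, 106 mm high, to the right of the lever; origin at its foot
- vial_a: bystander: standing small glass vial with black cap, 27 mm diameter, 62 mm high, on the left in front of the motor box; origin at its foot
- vial_c: bystander: standing small glass vial with white cap, 27 mm diameter, 62 mm high, beside the other one; origin at its foot

How it is judged:
On the way, in this order (a step that is already met when the one before it is completed fails the run):
1. the cam lever is fully open and the roller has sunk out of its notches, still at the rear end of its slots (value of joint cam_lever above 1.85 rad and z of front_roller in the frame of bottle_roller below 0.0635 m and x of front_roller in the frame of bottle_roller above -0.03 m), for 0.2 s.
2. the roller is out of the open front ends of its slots and in the tray (x of front_roller in the frame of bottle_roller between -0.14 and -0.095 m and y of front_roller in the frame of bottle_roller between -0.03 and 0.03 m and z of front_roller in the frame of bottle_roller below 0.038 m and angle between the y axis of front_roller and the y axis of bottle_roller, either way round below 0.2 rad), for 0.2 s.
At the end, for the whole second after the job is handed in: The lever is open (1.85 rad or more). The roller lies at rest in the tray, clear of the slots: its centre 95 to 140 mm ahead of the machine's origin, within 30 mm of its middle, less than 38 mm high, and its axle within 0.2 rad of square to the machine (all of step 2 and value of joint cam_lever above 1.85 rad and linear speed of front_roller below 0.02 m/s and angular speed of front_roller below 0.3 rad/s); the robot touches nothing.
It fails at once if the roller moves faster than 0.6 m/s (thrown or dropped) (linear speed of front_roller above 0.6 m/s).
It fails at once if the dropper bottle or a vial is moved by more than 30 mm or toppled (distance of any of dropper_bottle, vial_a, vial_c from where it was at the start of the episode above 0.03 m or angle between any of dropper_bottle, vial_a, vial_c's own z axis and vertical above 0.5 rad).
It also fails if it takes over 48 s, if anything falls off the work surface, if the arm or the gripper's body presses on something with over 40 N, if the wrist force passes 120 N, or if a joint passes its speed limit or range.

### The arm

A 7-joint arm with a two-finger parallel gripper is mounted at the origin on a cart in front of the work surface, level with it; the furniture and walls round the work are solid. World frame = base frame: x ahead of the robot, y to its left, z up, the work surface at z = 0. Lengths are in m, angles in rad, forces in N, time in s.
With the tool pointing down it reaches from about 0.4 to 0.85 m from the base axis. Payload 10.4 kg.
Tool frame: the origin (TCP) lies on the centre line of the jaws, within the pads' length; the fingertips stand 22 mm ahead of it and the grasp point (between the pads) lies 3 mm ahead of it; z points along the fingers, y is the direction in which the jaws open and shut (so a half turn about z gives the same grasp; the last joint's range is limited). The gripper opens to 85 mm and grips with 20 to 120 N. Pads are 22 mm wide; open, the fingers measure 114 mm over their backs; the gripper's body (76 mm by 85 mm) begins 54 mm behind the grasp point. The pads swing forward as they close: fully open they stand 13 mm farther back than shut.
Start: joints at [1.202, 0.332, -0.065, 1.46, 0.022, 1.35, -0.088], TCP at [0.212, -0.588, 0.253] pointing down, gripper open.
Joint ranges: [-2.6, 2.6], [-0.5, 2.12], [-1.47, 1.34], [0.16, 2.42], [-1.27, 4.41], [0.06, 2.06], [-2.6, 2.6]. Speed limits (rad/s): [2.22, 2.22, 2.79, 2.79, 3.14, 3.14, 3.14].

### API

Orientations are given as a unit quaternion [x, y, z, w].
In Python, from workcell import manip gives the robot as it stands. The module is installed in compiled form; this text tells all that it offers.
- The arm moves only by the shell command python3 -m crank 'ROWS' [FORCE]. ROWS is JSON, a list of rows, each a list of 3 entries, a list of its own where there are three numbers: the opening, from -1 (shut) to 1 (fully open), then the shift along the tool's x, y, z normalised to -1 to 1, where 1 is 80 mm, then the turn, a rotation vector about the tool's x, y, z normalised to -1 to 1, where 1 is pi/4 rad. In form: [[jaw, [tx, ty, tz], [ax, ay, az]], ...]. A call has exactly 5 rows; each row shifts and turns the commanded pose from where the row before left it, along the tool's axes as they then stand; what a row does not reach is not made up. A row lasts 1/10 s, in which the tool goes at most 50 mm and 8.59 degrees, less where a joint would pass 70% of its speed; a pose out of reach is approached as far as the arm can. A call with a number of a shift or a turn outside -1 to 1 is refused whole. A call with a gripper value outside its range is refused whole. The fingers move at their own pace and stop on an object; FORCE is the grip in N (left out, the last holds). Time passes only in rows, so rows that do not move let the fingers close, or fill a call up. It gives the time, the measured TCP pose, the force and the opening at its end, in the units of the state.
- manip.get_obs(): the state, without advancing time (a new reading comes with each control period).
- manip.camera(name): name is "scene" or "top" or "wrist"; returns the picture (400x640x3 uint8, blue, green, red); there is no depth.
- manip.camera_info(name): a dict with "K" (3x3 intrinsics, pixels), "camera_from_world" (4x4, takes a point from world to camera coordinates); the wrist camera has in their place "mount" (4x4, takes a point from camera to tool coordinates, whose origin is the TCP and whose axes are the flange's). Camera axes: x right, y down, z forward; pixel columns grow to the right and rows downward; lengths in m; the calibration is good to about 2 mm. A picture is of the moment at which its call begins: read the wrist's pose just before it. camera_info takes no time and is no camera call.
- manip.hand_in(): hands the job in, once; it reports no verdict.
The state is a dict: "clock": time; "joint_pos": joint angles; "joint_velocities": joint speeds; "tau": joint torques, N m; "position": TCP position; "ee_rot": TCP orientation; "ft_force": force on the tool from outside, world axes, zero at the start; "torque": the same for the moment, N m; "grip_width": opening from 0.0 (shut) to 1.0 (fully open).
Only numpy, scipy, OpenCV 4.12 (cv2) and the standard library are available. Lean on these libraries where they do the work, as an engineer would, in place of code of your own. Each camera call takes 0.05 s, during which the arm holds its last target.

## Working session

There is one attempt and no reset: what is moved stays moved. The work goes in short steps, Python scripts to look and compute and a shell command to move; the robot and the scene stay as the last step left them, time stands still between calls to the robot, and variables do not carry over. Pictures are saved under pics/ and viewed, and the job is handed in when it is done.

```bash
mkdir -p pics
python3 - <<'E'
from workcell import manip
import cv2,numpy as np
np.set_printoptions(precision=4,suppress=True)
o=manip.get_obs();print(o)
for n in ["scene","top","wrist"]:
    cv2.imwrite(f"pics/{n}0.png",manip.camera(n))
    print(n,manip.camera_info(n))
E
```

```text
{'clock': 0.0, 'joint_pos': array([ 1.2024,  0.3329, -0.0647,  1.4609,  0.0216,  1.3499, -0.0885]), 'joint_velocities': array([-0.0001, -0.0002, -0.0003,  0.0012,  0.0005,  0.0002, -0.0022]), 'tau': array([ -0.0003, -62.5454,   0.0489, -39.16  ,   0.0162,   0.0101,
         0.    ]), 'position': array([ 0.2117, -0.5877,  0.2525]), 'ee_rot': array([ 0.9851,  0.172 , -0.0002, -0.0007]), 'ft_force': array([ 0.8882, -0.181 , -0.7182]), 'torque': array([-0.0088,  0.0375, -0.0194]), 'grip_width': 1.0002244680974735}
scene {'K': array([[454.526 ,   0.    , 315.8276],
       [  0.    , 454.526 , 201.3672],
       [  0.    ,   0.    ,   1.    ]]), 'camera_from_world': array([[-0.8216, -0.5699, -0.0107,  0.4621],
       [-0.2696,  0.405 , -0.8737,  0.2543],
       [ 0.5022, -0.715 , -0.4864,  0.6703],
       [ 0.    ,  0.    ,  0.    ,  1.    ]])}
top {'K': array([[438.1548,   0.    , 312.3254],
       [  0.    , 438.1548, 196.5585],
       [  0.    ,   0.    ,   1.    ]]), 'camera_from_world': array([[-0.0001, -1.    , -0.0019, -0.02  ],
       [-0.99  ,  0.0003, -0.1408,  0.5819],
       [ 0.1408,  0.0018, -0.99  ,  1.0096],
       [ 0.    ,  0.    ,  0.    ,  1.    ]])}
wrist {'K': array([[296.6284,   0.    , 323.6697],
       [  0.    , 296.6284, 200.2177],
       [  0.    ,   0.    ,   1.    ]]), 'mount': array([[ 0.0002, -0.9622, -0.2723,  0.0697],
       [ 1.    , -0.    ,  0.0007, -0.0017],
       [-0.0007, -0.2723,  0.9622, -0.1196],
       [ 0.    ,  0.    ,  0.    ,  1.    ]])}
```

View pics/scene0.png

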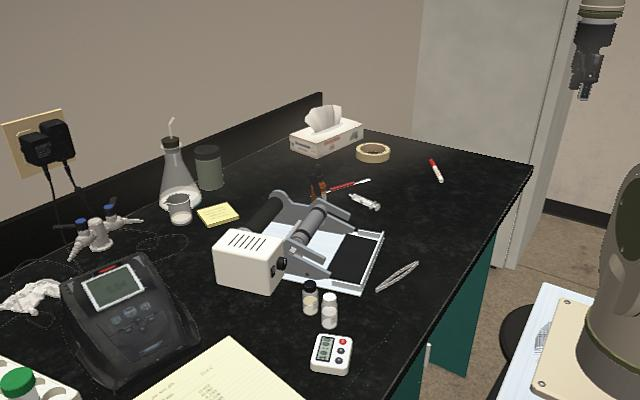

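View pics/top0.png

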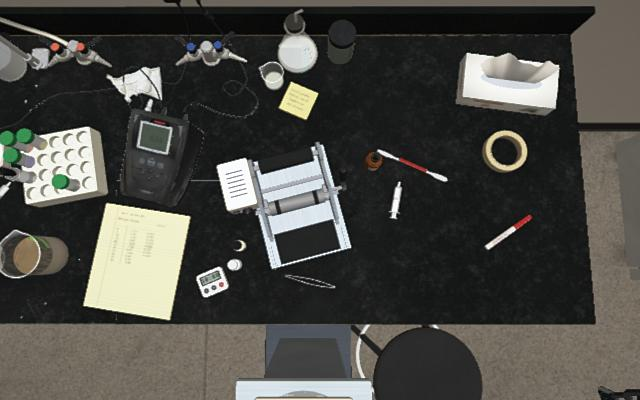

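View pics/wrist0.png

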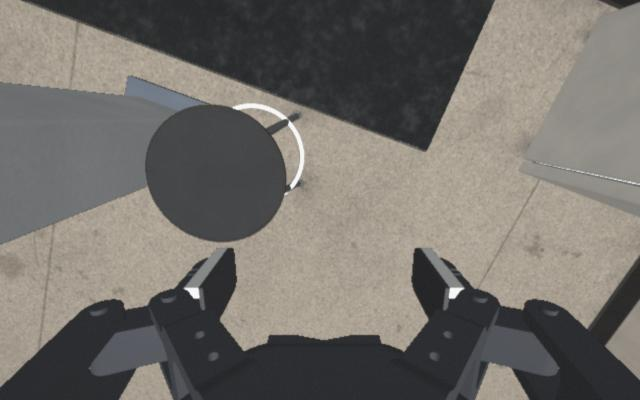

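The scene camera shows the whole machine around (300,240). The top camera shows it near (300,205), slightly rotated, with the lever at about (342,187), the dropper bottle at (374,160) and the vials at (240,245) and (234,265). I'll enlarge both views.

Run:
```python
import cv2
t=cv2.imread("pics/top0.png")[130:290,205:405]
cv2.imwrite("pics/topc.png",cv2.resize(t,None,fx=4,fy=3.75 if 0 else 3.7,interpolation=2)[:600])
s=cv2.imread("pics/scene0.png")[170:335,205:405]
cv2.imwrite("pics/scenec.png",cv2.resize(s,None,fx=3.6,fy=3.6,interpolation=2))
```

```text
(no output)
```

View pics/topc.png

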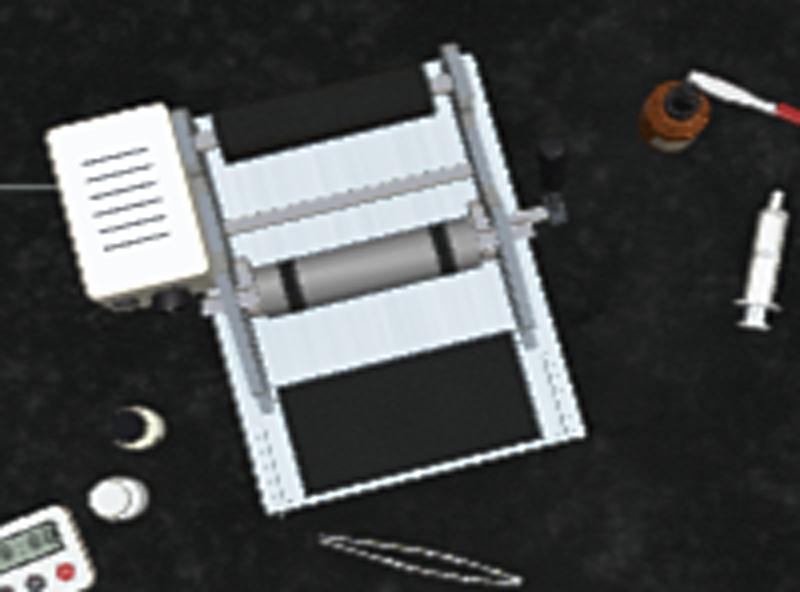

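View pics/scenec.png

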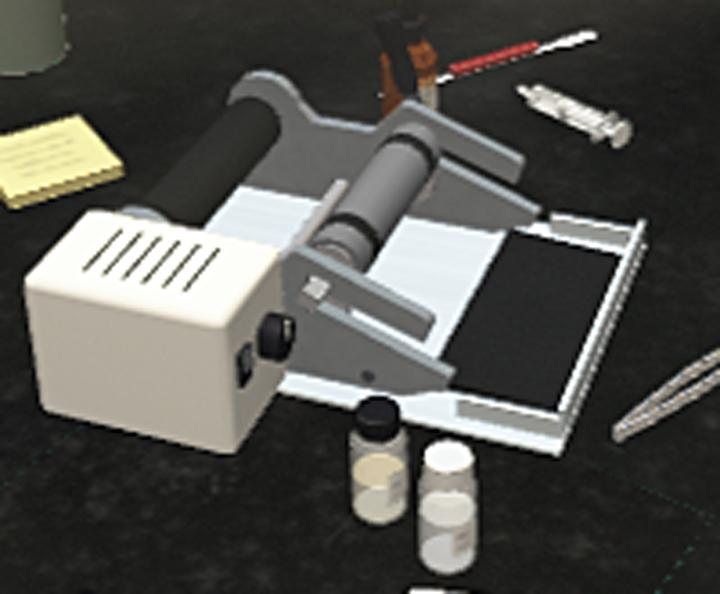

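```bash
cat > h.py <<'E'
import numpy as np
from workcell import manip
from scipy.optimize import least_squares
I={n:manip.camera_info(n) for n in("top","scene")}
def proj(n,P):
    P=np.atleast_2d(P);c=I[n]["camera_from_world"];q=P@c[:3,:3].T+c[:3,3]
    k=I[n]["K"];p=q@k.T;return p[:,:2]/p[:,2:]
def m2w(P,x,y,a):
    P=np.atleast_2d(P)/1000.;c,s=np.cos(a),np.sin(a)
    return np.c_[x+c*P[:,0]-s*P[:,1],y+s*P[:,0]+c*P[:,1],P[:,2]]
E
cat > fit.py <<'E'
from h import *
np.set_printoptions(precision=4,suppress=True)
T=lambda u,v:(205+u/4,130+v/3.7); S=lambda u,v:(205+u/3.6,170+v/3.6)
obs=[("top",(126,159,92),T(47,131)),("top",(14,159,92),T(90,297)),("top",(126,87,92),T(167,103)),("top",(14,87,92),T(211,275)),
("top",(-137,"w",28),T(268,515)),("top",(-137,"-w",28),T(585,435)),("top",(41.7,-118,120),T(553,145)),
("top",(-3,99,67),T(204,303)),("top",(-3,-99,67),T(547,213)),("top",(-3,65,67),T(256,288)),("top",(-3,-65,67),T(480,243)),
("scene",(14,159,92),S(228,326)),("scene",(126,159,92),S(27,282)),("scene",(126,87,92),S(90,211)),("scene",(14,87,92),S(283,252)),
("scene",(-137,"-w",28),S(645,221)),("scene",(-3,99,67),S(316,288))]
def r(p):
    o=[]
    for n,P,q in obs:
        P=[p[3]*1000 if c=="w" else -p[3]*1000 if c=="-w" else c for c in P]
        o.append(proj(n,m2w(P,*p[:3]))[0]-q)
    return np.array(o)
s=least_squares(lambda p:r(p).ravel(),[0.6,0.03,0.2,0.1],loss="soft_l1")
print(s.x);print(r(s.x))
E
python3 fit.py
```

```text
[0.5673 0.0157 0.2604 0.0967]
[[-0.7482 -0.3545]
 [-0.2732  1.4819]
 [-0.4092 -0.662 ]
 [ 0.2529 -0.6842]
 [ 0.6896 -0.1241]
 [-0.0205  0.3543]
 [-0.8724 -2.4144]
 [ 0.0944  1.4145]
 [-3.5919  4.0475]
 [ 1.2642  1.7231]
 [-0.8559 -0.3564]
 [-0.1671 -1.309 ]
 [-1.6969 -1.3624]
 [ 0.7841 -2.1665]
 [ 1.2752 -2.9831]
 [ 1.3084 -1.8167]
 [-1.3153  3.5943]]
```

```bash
python3 -m crank '[[1,[0.42,-0.33,-0.04],[0,0,0.022]],[1,[0.42,-0.33,-0.04],[0,0,0.022]],[1,[0.42,-0.33,-0.04],[0,0,0.022]],[1,[0.42,-0.33,-0.04],[0,0,0.022]],[1,[0.42,-0.33,-0.04],[0,0,0.022]]]'; python3 -m crank '[[1,[0.4,-0.36,-0.04],[0,0,0]],[1,[0.4,-0.36,-0.04],[0,0,0]],[1,[0.4,-0.36,-0.04],[0,0,0]],[1,[0.4,-0.36,-0.04],[0,0,0]],[1,[0.4,-0.36,-0.04],[0,0,0]]]'
```

```text
clock: 0.65
position: [0.3319, -0.4093, 0.2693]
ee_rot: [0.992, 0.129, -0.0, 0.0]
ft_force: [1.0, -0.6, 0.2]
grip_width: 1.001
clock: 1.15
position: [0.4496, -0.2291, 0.2854]
ee_rot: [0.992, 0.129, -0.0, 0.0]
ft_force: [0.3, -0.2, 0.3]
grip_width: 1.007
```

Run:
```python
from h import *
p=(0.5673,0.0157,0.2604)
print(m2w([[32,-118,97],[0,0,60],[-116,0,30]],*p))
```

```text
[[ 0.6286023  -0.09008293  0.097     ]
 [ 0.5673      0.0157      0.06      ]
 [ 0.4552107  -0.01416618  0.03      ]]
```

```bash
python3 -m crank '[[1,[0.3,-0.44,-0.06],[0,0,0]],[1,[0.3,-0.44,-0.06],[0,0,0]],[1,[0.3,-0.44,-0.06],[0,0,0]],[1,[0.3,-0.44,-0.06],[0,0,0]],[1,[0.3,-0.44,-0.06],[0,0,0]]]';python3 -m crank '[[1,[0,0,0],[0,0,0]],[1,[0,0,0],[0,0,0]],[1,[0,0,0],[0,0,0]],[1,[0,0,0],[0,0,0]],[1,[0,0,0],[0,0,0]]]'
python3 - <<'E'
from workcell import manip
import cv2,json
o=manip.get_obs(); im=manip.camera("wrist")
cv2.imwrite("pics/w1.png",im);print(o["position"],o["ee_rot"])
json.dump([list(o["position"]),list(o["ee_rot"])],open("w1.json","w"))
E
```

```text
clock: 1.65
position: [0.52, -0.0282, 0.3095]
ee_rot: [0.992, 0.129, -0.0, 0.0]
ft_force: [1.1, -0.6, 0.0]
grip_width: 0.997
clock: 2.15
position: [0.5196, -0.0309, 0.3092]
ee_rot: [0.992, 0.128, -0.0, 0.0]
ft_force: [0.9, 0.6, -0.2]
grip_width: 1.0
[ 0.51964325 -0.03090471  0.30916866] [ 9.91721000e-01  1.28411127e-01 -1.58738949e-04  1.22962066e-04]
```

View pics/w1.png

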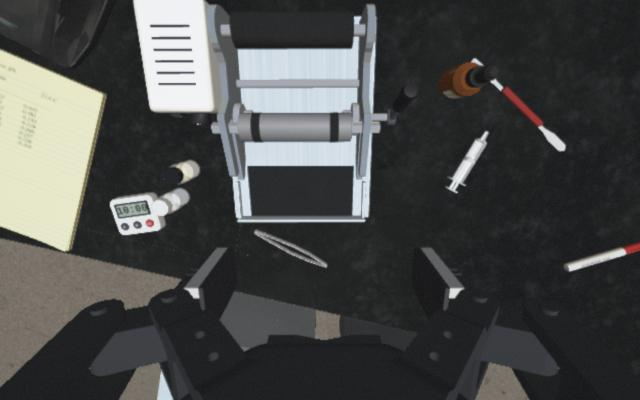

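The wrist view shows the machine square to the tool. The roller runs from (245,127) to (360,127), the lever's grip is at (404,100), the dropper bottle at (460,82) and the vials at (175,180). I'll crop it to refine the pose.

Run:
```python
import cv2
s=cv2.imread("pics/w1.png")[0:240,190:510]
cv2.imwrite("pics/w1c.png",cv2.resize(s,None,fx=2.5,fy=2.5,interpolation=2))
```

```text
(no output)
```

View pics/w1c.png

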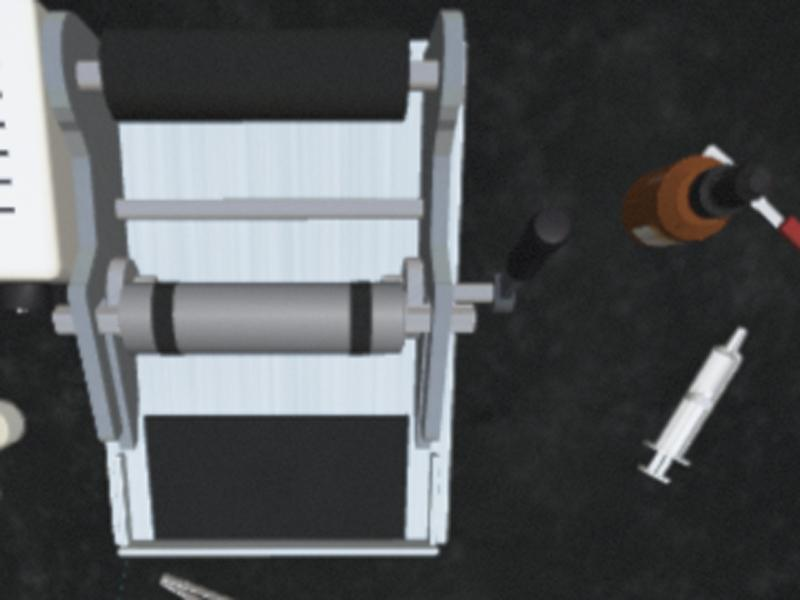

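```bash
cat > fitw.py <<'E'
from h import *
import json
from scipy.spatial.transform import Rotation as R
np.set_printoptions(precision=4,suppress=True)
W=manip.camera_info("wrist")
def setw(f):
    p,q=json.load(open(f));M=np.eye(4);M[:3,:3]=R.from_quat(q).as_matrix();M[:3,3]=p
    I["wrist"]={"K":W["K"],"camera_from_world":np.linalg.inv(M@W["mount"])}
def ray(n,u,v,z):
    c=np.linalg.inv(I[n]["camera_from_world"]);d=c[:3,:3]@np.linalg.inv(I[n]["K"])@[u,v,1]
    return c[:3,3]+d*(z-c[2,3])/d[2]
if __name__=="__main__":
    setw("w1.json")
    T=lambda u,v:(190+u/2.5,v/2.5)
    obs=[((-3,99,70),T(55,319)),((-3,-99,70),T(475,319)),((-3,65,70),T(120,318)),((-3,-65,70),T(405,318)),((100,65,70),T(104,75)),((100,-65,70),T(410,75)),
    ((41.7,-118,120),T(555,224)),((-136,0,28),T(278,548)),((8,-107,37+4),T(480,292))]
    f=lambda p:np.array([proj("wrist",m2w(P,*p))[0]-q for P,q in obs])
    s=least_squares(lambda p:f(p).ravel(),[0.567,0.0157,0.26],loss="soft_l1");print(s.x);print(f(s.x))
    from itertools import product
    w2m=lambda P:(np.array([[np.cos(s.x[2]),np.sin(s.x[2])],[-np.sin(s.x[2]),np.cos(s.x[2])]])@(P[:2]-s.x[:2]))*1000
    print("bulb",w2m(ray("wrist",*T(755,183),103)) if 0 else w2m(ray("wrist",*T(757,183),.103)),"foot",w2m(ray("wrist",*T(645,228),0.0)))
E
python3 fitw.py
```

```text
[0.5686 0.0173 0.2574]
[[-0.4153 -0.03  ]
 [ 0.0422  0.0136]
 [ 2.5252  0.3775]
 [-0.8714  0.4062]
 [ 1.6716 -0.4903]
 [-0.4406 -0.4198]
 [-0.5848 -7.3622]
 [-0.4011  2.7414]
 [ 0.615   0.9795]]
bulb [  52.0812 -204.9321] foot [  42.6844 -202.0128]
```

```bash
cat > st.py <<'E'
from workcell import manip
import numpy as np
o=manip.get_obs();P=(0.5686,0.0173,0.2574);c,s=np.cos(P[2]),np.sin(P[2]);d=o["position"]-[P[0],P[1],0]
q=o["ee_rot"];print("t %.2f mach TCP %.1f %.1f %.1f"%(o["clock"],1e3*(c*d[0]+s*d[1]),1e3*(-s*d[0]+c*d[1]),1e3*d[2]),"yaw",2*np.arctan2(q[1],q[0]),"w",o["grip_width"],"F",o["ft_force"].round(1))
E
python3 -m crank '[[-1,[0.34,0.22,0.19],[0,0,0]],[-1,[0.34,0.22,0.19],[0,0,0]],[-1,[0.34,0.22,0.19],[0,0,0]],[-1,[0.34,0.22,0.19],[0,0,0]],[-1,[0.34,0.22,0.19],[0,0,0]]]' 40 >/dev/null; python3 -m crank '[[-1,[0,0,0.1],[0,0,0]],[-1,[0,0,0.1],[0,0,0]],[-1,[0,0,0],[0,0,0]],[-1,[0,0,0],[0,0,0]],[-1,[0,0,0],[0,0,0]]]'; python3 st.py
python3 - <<'E'
from workcell import manip
import cv2,json
o=manip.get_obs(); im=manip.camera("wrist")
cv2.imwrite("pics/w2.png",im)
json.dump([list(o["position"]),list(o["ee_rot"])],open("w2.json","w"))
E
```

```text
clock: 3.2
position: [0.6738, -0.0799, 0.2188]
ee_rot: [0.992, 0.129, 0.001, 0.0]
ft_force: [-0.5, -0.2, 0.5]
grip_width: -0.003
t 3.20 mach TCP 77.0 -120.8 218.8 yaw 0.25956434133892625 w -0.0029246846444339215 F [-0.5 -0.2  0.5]
```

View pics/w2.png

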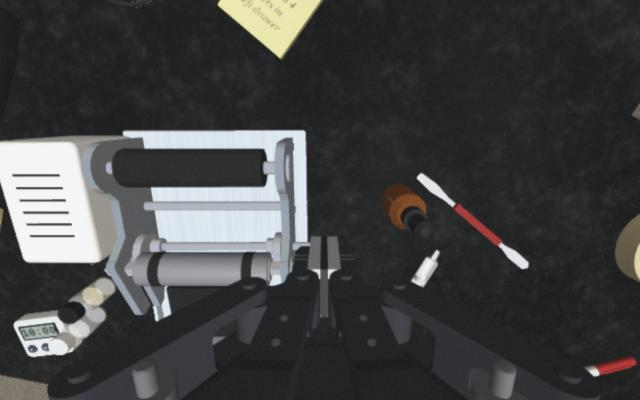

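```bash
python3 -m crank '[[-1,[0,0,0.3],[0,0,0]],[-1,[0,0,0.3],[0,0,0]],[-1,[0,0,0.3],[0,0,0]],[-1,[0,0,0.2],[0,0,0]],[-1,[0,0,0.17],[0,0,0]]]' ; python3 st.py
python3 - <<'E'
from workcell import manip
import cv2,json
im=manip.camera("scene")
cv2.imwrite("pics/s3.png",cv2.resize(im[130:310,230:430],None,fx=3.3,fy=3.3,interpolation=2))
cv2.imwrite("pics/w3.png",manip.camera("wrist"))
E
```

```text
clock: 3.75
position: [0.6739, -0.0801, 0.1153]
ee_rot: [0.992, 0.129, 0.0, 0.0]
ft_force: [0.2, -0.1, 0.1]
grip_width: 0.001
t 3.75 mach TCP 77.0 -121.0 115.3 yaw 0.25938048201835756 w 0.0008956248813560129 F [ 0.2 -0.1  0.1]
```

View pics/s3.png

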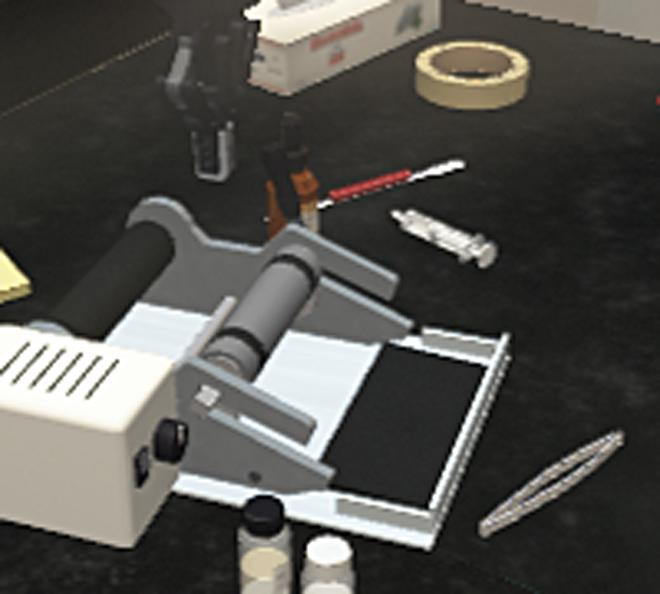

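View pics/w3.png

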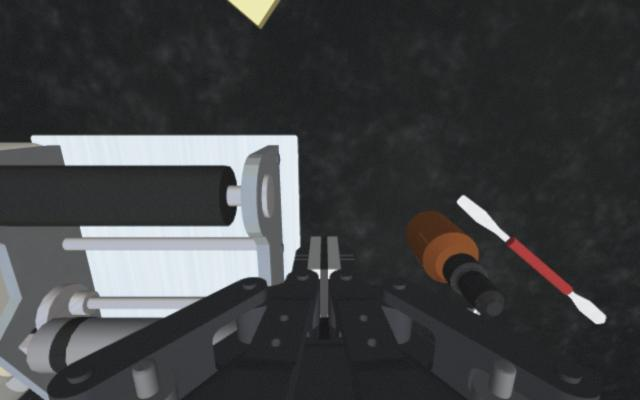

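```bash
python3 -m crank '[[-1,[-0.125,0,-0.022],[0,0,0]],[-1,[-0.125,0,-0.022],[0,0,0]],[-1,[-0.125,0,-0.022],[0,0,0]],[-1,[-0.125,0,-0.022],[0,0,0]],[-1,[-0.125,0,-0.022],[0,0,0]]]' ; python3 st.py;  python3 -m crank '[[-1,[-0.107,0,0],[0,0,0]],[-1,[-0.107,0,0],[0,0,0]],[-1,[-0.103,0,0.029],[0,0,0]],[-1,[-0.103,0,0.029],[0,0,0]],[-1,[0,0,0],[0,0,0]]]' ; python3 st.py
python3 - <<'E'
from workcell import manip
import cv2,json
im=manip.camera("scene")
cv2.imwrite("pics/s4.png",cv2.resize(im[130:310,230:430],None,fx=3.3,fy=3.3,interpolation=2))
E
```

```text
clock: 4.35
position: [0.6265, -0.0928, 0.1269]
ee_rot: [0.992, 0.129, 0.003, 0.0]
ft_force: [3.9, 1.5, 2.0]
grip_width: -0.004
t 4.35 mach TCP 27.9 -121.2 126.9 yaw 0.25945797116938446 w -0.003615093285063093 F [3.9 1.5 2. ]
clock: 4.85
position: [0.5914, -0.1022, 0.119]
ee_rot: [0.992, 0.129, -0.001, 0.0]
ft_force: [0.1, 0.4, -0.1]
grip_width: -0.0
t 4.85 mach TCP -8.3 -121.3 119.0 yaw 0.2586066688157638 w -5.238022473644224e-05 F [ 0.1  0.4 -0.1]
```

View pics/s4.png

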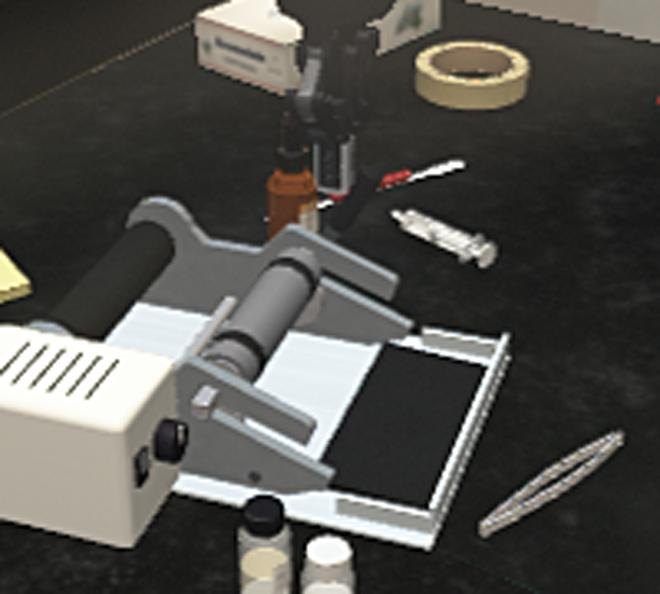

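```bash
python3 -m crank '[[-1,[-0.16,0,0.105],[0,0,0]],[-1,[-0.15,0,0.15],[0,0,0]],[-1,[-0.1,0,0.185],[0,0,0]],[-1,[-0.03,0,0.12],[0,0,0]],[-1,[-0.03,0,0.12],[0,0,0]]]' ; python3 st.py;  python3 -m crank '[[-1,[0,0,0.03],[0,0,0]],[-1,[0,0,0.02],[0,0,0]],[-1,[0,0,0],[0,0,0]],[-1,[0,0,0],[0,0,0]],[-1,[0,0,0],[0,0,0]]]' ; python3 st.py
python3 - <<'E'
from workcell import manip
import cv2,json
im=manip.camera("scene")
cv2.imwrite("pics/s5.png",cv2.resize(im[130:310,230:430],None,fx=3.3,fy=3.3,interpolation=2))
E
```

```text
clock: 5.4
position: [0.5561, -0.1113, 0.0646]
ee_rot: [0.992, 0.129, -0.001, -0.0]
ft_force: [-1.7, -0.5, 12.7]
grip_width: 0.004
t 5.40 mach TCP -44.8 -121.2 64.6 yaw 0.25917776185067115 w 0.003903185959259914 F [-1.7 -0.5 12.7]
clock: 5.9
position: [0.5566, -0.1113, 0.064]
ee_rot: [0.992, 0.129, -0.001, 0.001]
ft_force: [-19.2, 0.5, 38.6]
grip_width: 0.005
t 5.90 mach TCP -44.4 -121.3 64.0 yaw 0.2593425407156532 w 0.004973428189562036 F [-19.2   0.5  38.6]
```

View pics/s5.png

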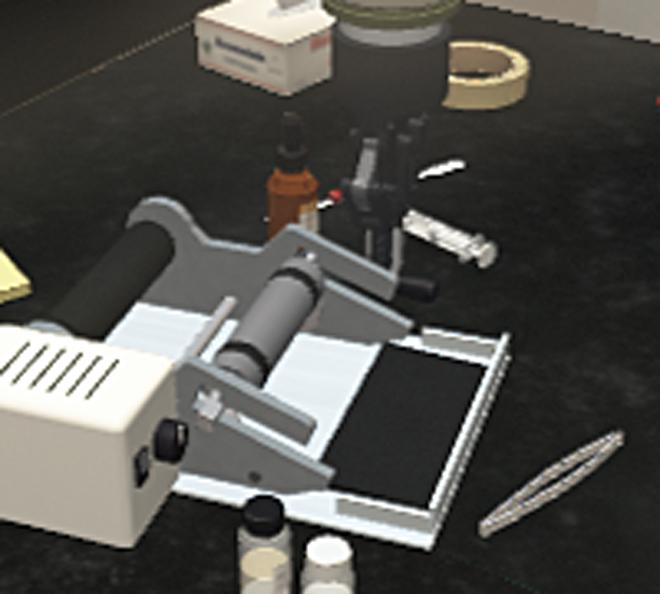

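```bash
python3 -m crank '[[-1,[0,0,-0.15],[0,0,0]],[-1,[0,0,-0.38],[0,0,0]],[-1,[0,0,-0.38],[0,0,0]],[-1,[0,0,-0.38],[0,0,0]],[-1,[0,0,-0.38],[0,0,0]]]' ; python3 st.py;  python3 -m crank '[[0,[0.235,-0.303,0],[0,0,0]],[0,[0.235,-0.303,0],[0,0,0]],[0,[0.235,-0.303,0],[0,0,0]],[0,[0.235,-0.303,0],[0,0,0]],[0,[0.235,-0.303,0],[0,0,0]]]' ; python3 st.py
python3 - <<'E'
from workcell import manip
import cv2,json
im=manip.camera("scene")
cv2.imwrite("pics/s6.png",cv2.resize(im[130:310,230:430],None,fx=3.3,fy=3.3,interpolation=2))
cv2.imwrite("pics/t6.png",cv2.resize(manip.camera("top")[130:290,205:405],None,fx=3.5,fy=3.5,interpolation=2))
o=manip.get_obs(); im=manip.camera("wrist")
cv2.imwrite("pics/w6.png",im)
json.dump([list(o["position"]),list(o["ee_rot"])],open("w6.json","w"))
E
```

```text
clock: 6.45
position: [0.5568, -0.1108, 0.1959]
ee_rot: [0.992, 0.13, -0.0, -0.0]
ft_force: [1.5, -0.5, 0.2]
grip_width: -0.001
t 6.45 mach TCP -44.0 -120.9 195.9 yaw 0.25985042678029946 w -0.0014552934646175914 F [ 1.5 -0.5  0.2]
clock: 6.95
position: [0.617, 0.0315, 0.1945]
ee_rot: [0.992, 0.129, -0.0, -0.0]
ft_force: [0.7, -0.1, -0.5]
grip_width: 0.498
t 6.95 mach TCP 50.5 1.4 194.5 yaw 0.25944654108032517 w 0.49805907262984295 F [ 0.7 -0.1 -0.5]
```

View pics/s6.png

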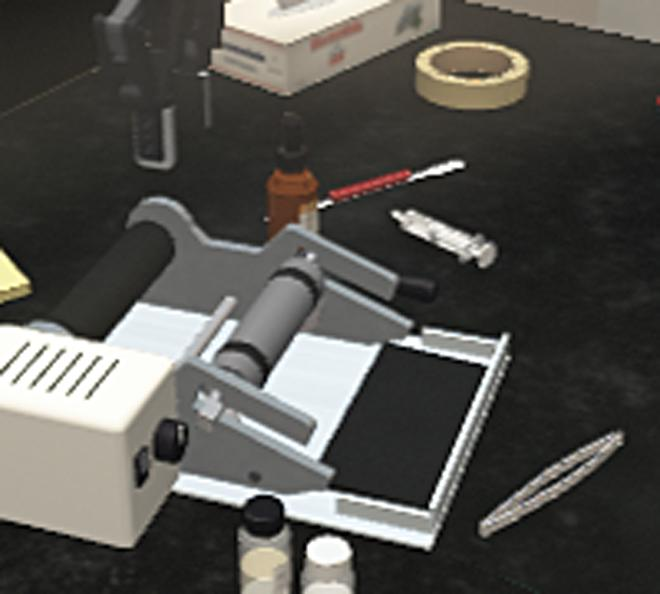

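View pics/w6.png

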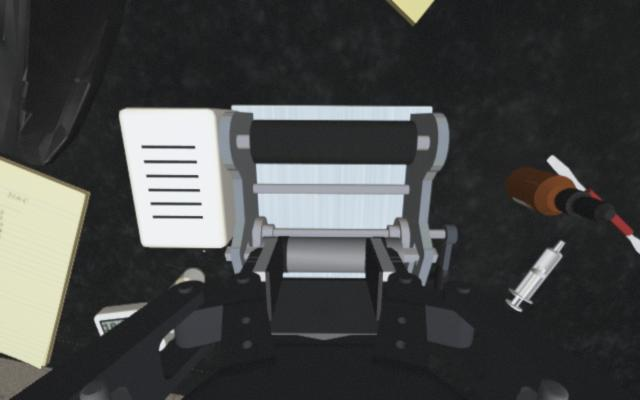

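Run:
```python
from fitw import *
p=(0.5686,0.0173,0.2574)
def xm(f,u,v,z):
    setw(f);w=ray("wrist",u,v,z)-[p[0],p[1],0];return 1e3*(np.cos(p[2])*w[0]+np.sin(p[2])*w[1])
for z in (.01,.02,.03,.04,.05,.06,.07): print(z,[round(xm(f,u,v,z),1) for f,u,v in (("w1.json",298,83),("w2.json",205,206),("w6.json",331,188))], "camshaft",xm("w6.json",331,233,z))
setw("w6.json")
print(proj("wrist",m2w([[0,65,77],[0,-65,77],[17,0,60],[8,0,37],[8,-118,37],[-80,-118,34]],*p)))
```

```text
0.01 [np.float64(52.1), np.float64(46.8), np.float64(48.6)] camshaft -2.2560861486331913
0.02 [np.float64(51.1), np.float64(49.8), np.float64(51.0)] camshaft 1.7962722359459917
0.03 [np.float64(50.1), np.float64(52.8), np.float64(53.3)] camshaft 5.848630620525068
0.04 [np.float64(49.1), np.float64(55.9), np.float64(55.7)] camshaft 9.90098900510425
0.05 [np.float64(48.1), np.float64(58.9), np.float64(58.1)] camshaft 13.953347389683326
0.06 [np.float64(47.1), np.float64(61.9), np.float64(60.5)] camshaft 18.005705774262513
0.07 [np.float64(46.0), np.float64(65.0), np.float64(62.9)] camshaft 22.058064158841695
[[257.8844 258.716 ]
 [405.5376 260.0294]
 [331.5683 234.0244]
 [330.893  233.6362]
 [448.5499 234.6833]
 [437.5457 308.555 ]]
```

```bash
python3 -m crank '[[0,[0,0,0.4],[0,0,0]],[0,[0,0.017,0.4],[0,0,0]],[0,[0,0,0.35],[0,0,0]],[0,[0,0,0.23],[0,0,0]],[0,[0,0,0.15],[0,0,0]]]' ; python3 st.py
python3 - <<'E'
from workcell import manip
import cv2,json
im=manip.camera("scene")
cv2.imwrite("pics/s7.png",cv2.resize(im[130:310,230:430],None,fx=3.3,fy=3.3,interpolation=2))
cv2.imwrite("pics/w7.png",manip.camera("wrist"))
E
```

```text
clock: 7.6
position: [0.616, 0.0274, 0.0706]
ee_rot: [0.992, 0.129, -0.001, 0.0]
ft_force: [0.4, -0.0, 0.1]
grip_width: 0.502
t 7.60 mach TCP 48.4 -2.3 70.6 yaw 0.25812623328962125 w 0.5022199462978408 F [ 0.4 -0.   0.1]
```

View pics/s7.png

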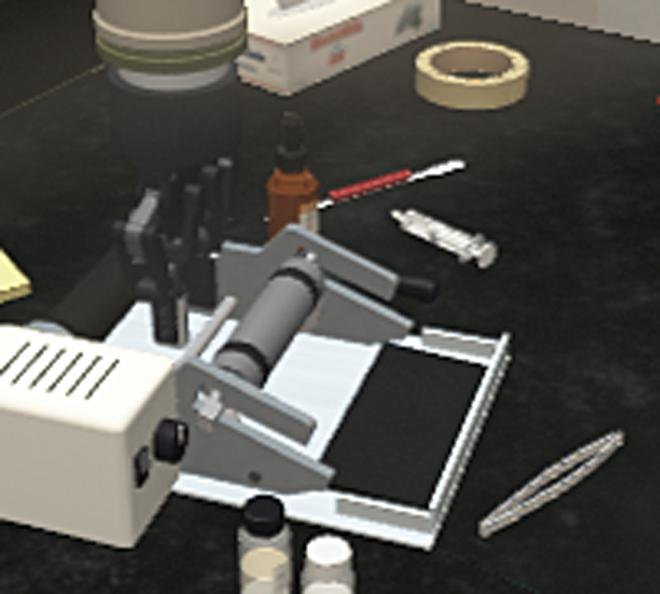

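View pics/w7.png

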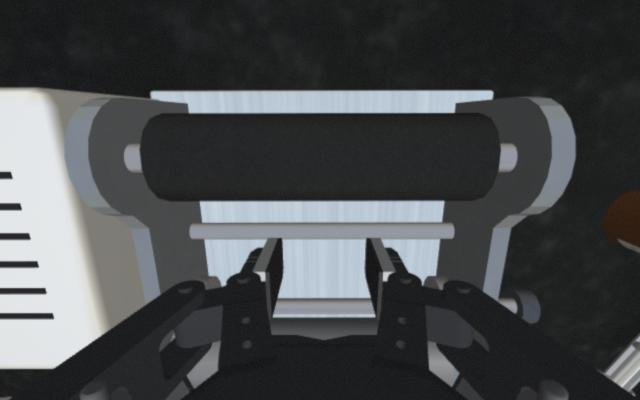

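```bash
python3 -m crank '[[0,[-0.061,-0.005,-0.01],[0,0,0]],[0,[-0.061,-0.005,-0.01],[0,0,0]],[0,[-0.061,-0.005,-0.01],[0,0,0]],[0,[-0.061,0,0],[0,0,0]],[0,[-0.061,0,0],[0,0,0]]]' ; python3 st.py; python3 -m crank '[[0,[-0.06,0,0.022],[0,0,0]],[0,[-0.06,0,0.022],[0,0,0]],[0,[-0.06,0,0.022],[0,0,0]],[0,[-0.06,0,0.022],[0,0,0]],[0,[-0.06,0,0.022],[0,0,0]]]';python3 st.py
python3 - <<'E'
from workcell import manip
import cv2,json
im=manip.camera("scene")
cv2.imwrite("pics/s8.png",cv2.resize(im[130:310,230:430],None,fx=3.3,fy=3.3,interpolation=2))
E
```

```text
clock: 8.2
position: [0.5927, 0.0235, 0.0755]
ee_rot: [0.992, 0.129, 0.0, 0.0]
ft_force: [-0.3, 0.1, 0.7]
grip_width: 0.499
t 8.20 mach TCP 24.9 -0.1 75.5 yaw 0.2593442286250046 w 0.49919334003280313 F [-0.3  0.1  0.7]
clock: 8.7
position: [0.5695, 0.0175, 0.0662]
ee_rot: [0.992, 0.129, 0.0, 0.0]
ft_force: [1.1, 0.8, 1.4]
grip_width: 0.498
t 8.70 mach TCP 1.0 -0.0 66.2 yaw 0.2594308707626993 w 0.4977194720613106 F [1.1 0.8 1.4]
```

View pics/s8.png

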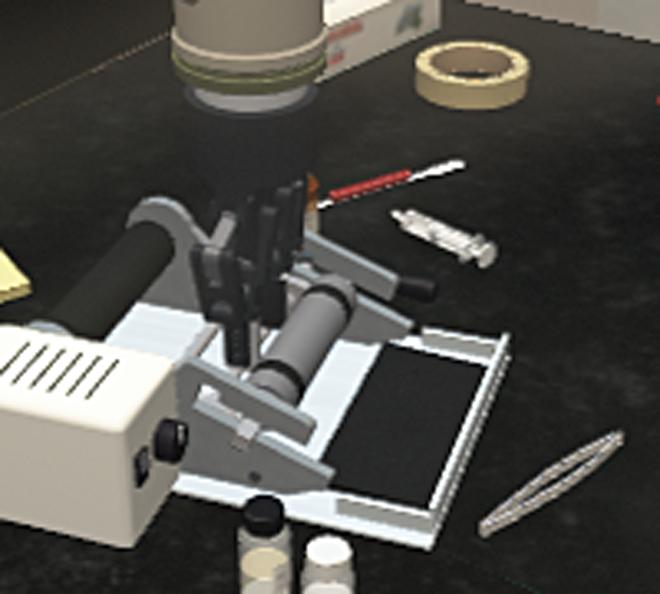

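```bash
python3 -m crank '[[0,[-0.06,0,0.022],[0,0,0]],[0,[-0.06,0,0.022],[0,0,0]],[0,[-0.06,0,0.022],[0,0,0]],[0,[-0.06,0,0.022],[0,0,0]],[0,[-0.06,0,0.022],[0,0,0]]]' ; python3 st.py; python3 -m crank '[[0,[-0.06,0,0.022],[0,0,0]],[0,[-0.06,0,0.022],[0,0,0]],[0,[-0.06,0,0.02],[0,0,0]],[0,[-0.05,0,0.01],[0,0,0]],[0,[-0.05,0,0.01],[0,0,0]]]';python3 st.py
python3 - <<'E'
from workcell import manip
import cv2,json
im=manip.camera("scene")
cv2.imwrite("pics/s9.png",cv2.resize(im[130:310,230:430],None,fx=3.3,fy=3.3,interpolation=2))
E
```

```text
clock: 9.25
position: [0.5462, 0.0113, 0.0573]
ee_rot: [0.992, 0.129, -0.0, 0.0]
ft_force: [1.6, -0.1, 0.4]
grip_width: 0.499
t 9.25 mach TCP -23.2 -0.1 57.3 yaw 0.25944347029783843 w 0.4993860539084051 F [ 1.6 -0.1  0.4]
clock: 9.75
position: [0.5246, 0.0055, 0.0507]
ee_rot: [0.992, 0.129, 0.0, 0.0]
ft_force: [0.5, -0.4, 0.1]
grip_width: 0.501
t 9.75 mach TCP -45.5 -0.2 50.7 yaw 0.259381367251301 w 0.5013364759989941 F [ 0.5 -0.4  0.1]
```

View pics/s9.png

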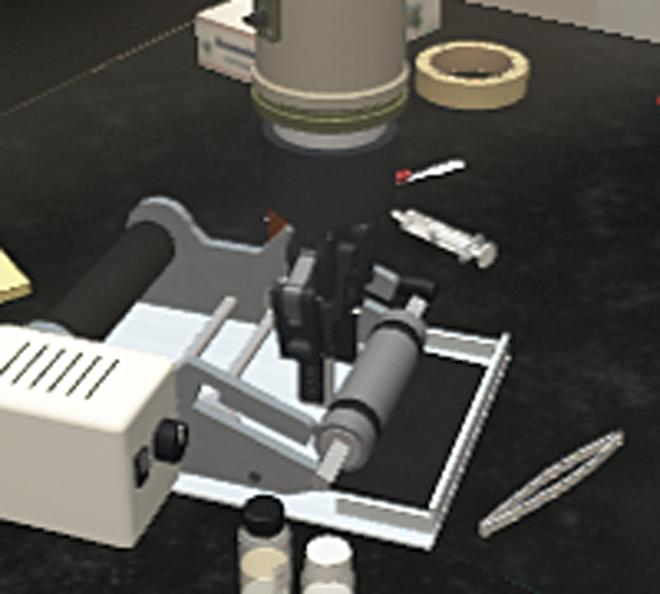

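```bash
python3 -m crank '[[0,[0,0,0.03],[0,0,0]],[0,[-0.03,0,0.03],[0,0,0]],[0,[-0.04,0,0.01],[0,0,0]],[0,[-0.05,0,0],[0,0,0]],[0,[-0.05,0,0],[0,0,0]]]';python3 st.py
python3 - <<'E'
from workcell import manip
import cv2,json
im=manip.camera("scene")
cv2.imwrite("pics/s10.png",cv2.resize(im[130:310,230:430],None,fx=3.3,fy=3.3,interpolation=2))
E
```

```text
clock: 10.3
position: [0.5114, 0.0021, 0.0451]
ee_rot: [0.992, 0.129, -0.0, 0.0]
ft_force: [-0.2, -0.7, 0.7]
grip_width: 0.498
t 10.30 mach TCP -59.2 -0.1 45.1 yaw 0.2594290422153247 w 0.49833781505341246 F [-0.2 -0.7  0.7]
```

View pics/s10.png

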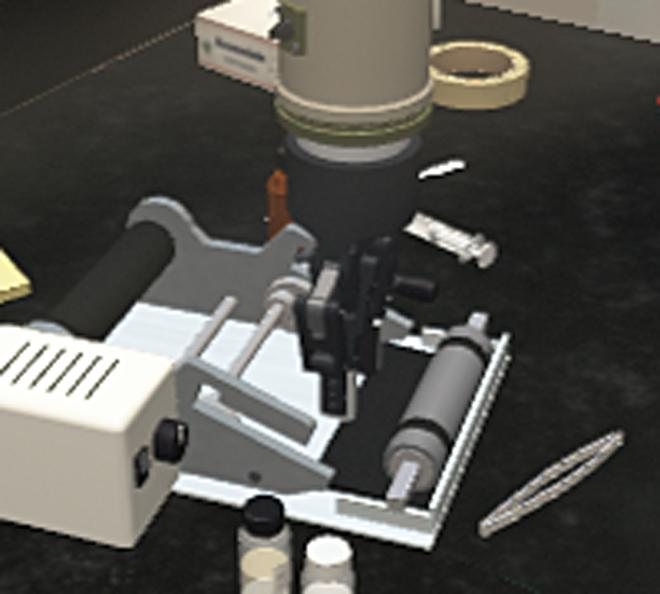

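The roller has rolled to the lip and lies in the tray, parallel to it, at about (435,405) in the crop. I'll retract straight up and check.

```bash
python3 -m crank '[[0,[0.05,0,-0.1],[0,0,0]],[0,[0,0,-0.4],[0,0,0]],[0,[0,0,-0.5],[0,0,0]],[0,[0,0,-0.5],[0,0,0]],[0,[0,0,-0.5],[0,0,0]]]';python3 -m crank '[[0,[0,0,-0.5],[0,0,0]],[0,[0,0,-0.5],[0,0,0]],[0,[0,0,0],[0,0,0]],[0,[0,0,0],[0,0,0]],[0,[0,0,0],[0,0,0]]]';python3 st.py
python3 - <<'E'
from workcell import manip
import cv2,json
im=manip.camera("scene")
cv2.imwrite("pics/s11.png",cv2.resize(im[130:310,230:430],None,fx=3.3,fy=3.3,interpolation=2))
o=manip.get_obs();json.dump([list(o["position"]),list(o["ee_rot"])],open("w11.json","w"))
cv2.imwrite("pics/w11.png",manip.camera("wrist"))
E
```

```text
clock: 10.85
position: [0.5158, 0.0036, 0.2077]
ee_rot: [0.992, 0.13, 0.0, 0.0]
ft_force: [1.0, 0.5, -0.4]
grip_width: 0.501
clock: 11.35
position: [0.5153, 0.0032, 0.2844]
ee_rot: [0.992, 0.129, -0.001, -0.0]
ft_force: [-0.3, 0.5, 0.1]
grip_width: 0.506
t 11.35 mach TCP -55.2 -0.0 284.4 yaw 0.2595641120420332 w 0.5058807308389025 F [-0.3  0.5  0.1]
```

View pics/s11.png

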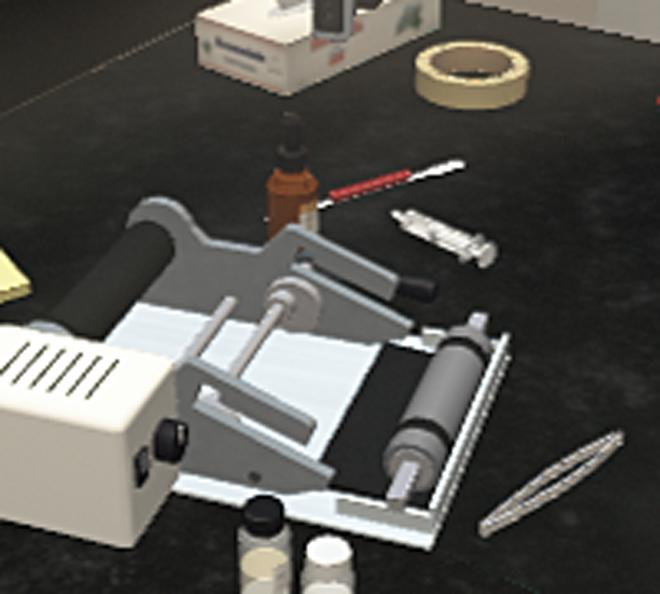

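View pics/w11.png

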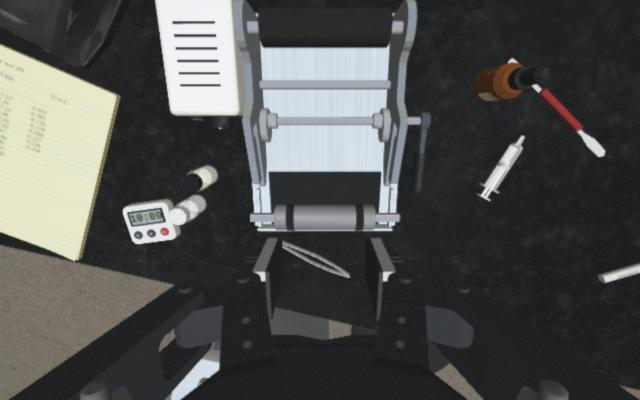

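Run:
```python
from fitw import *
p=(0.5686,0.0173,0.2574);setw("w11.json")
def m(u,v,z):
    w=ray("wrist",u,v,z)-[p[0],p[1],0];c,s=np.cos(p[2]),np.sin(p[2]);return 1e3*np.array([c*w[0]+s*w[1],-s*w[0]+c*w[1]])
print(m(251,218,.035),m(400,217.5,.035),m(273,218,.035),m(377,217,.035))
for q in (1.75,1.85,2.0):
    t=np.radians(22)-q;print(q,proj("wrist",m2w([8+90*np.sin(t),-118,37+90*np.cos(t)],*p)),proj("scene",m2w([8+90*np.sin(t),-118,37+90*np.cos(t)],*p)))
```

```text
[-115.0272   96.9211] [-113.8944  -98.8674] [-114.9626   68.008 ] [-113.2679  -68.6133]
1.75 [[421.8726 196.7859]] [[361.8502 209.6525]]
1.85 [[419.498  195.9859]] [[362.3093 213.2752]]
2.0 [[416.223  193.5693]] [[362.2471 218.5846]]
```

Run:
```python
import cv2
cv2.imwrite("pics/w11c.png",cv2.resize(cv2.imread("pics/w11.png")[100:240,240:440],None,fx=4,fy=4,interpolation=2))
s=cv2.imread("pics/s11.png")[200:320,350:460];cv2.imwrite("pics/s11c.png",cv2.resize(s,None,fx=4,fy=4))
```

```text
(no output)
```

View pics/w11c.png

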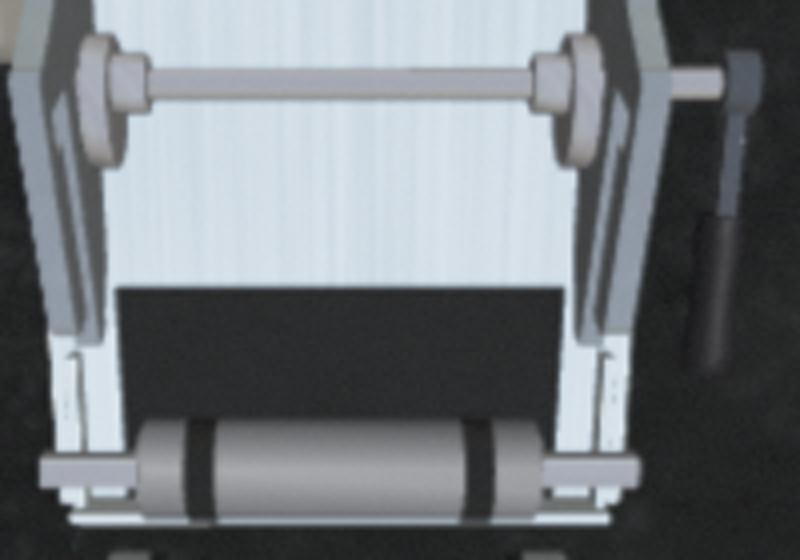

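View pics/s11c.png

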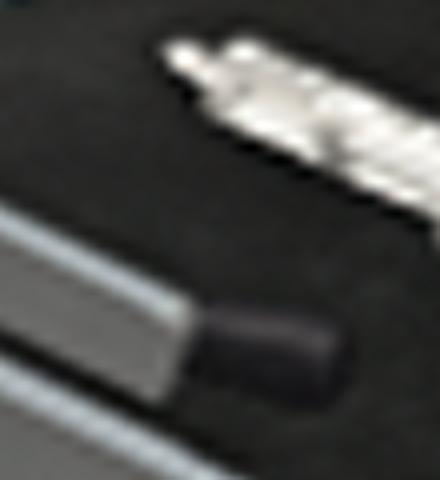

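Run:
```python
from workcell import manip
print(manip.hand_in())
```

```text
the job is handed in; nothing more can be done
None
```

I opened the cam lever fully, pushed the front roller out of its slots into the tray, and handed the job in at about 11.4 s of the 48 s allowed.

- **Lever:** I pushed it over with the shut fingers until it met its stop, with about 43 N on the wrist. In the last wrist and scene pictures its tip is within about 1 to 2 pixels of where the 2.0 rad position should appear.
- **Roller:** I pushed it from behind with both fingers at about 50 mm/s, with almost no force. It rolled the last few centimetres to the lip by itself. It now lies with its centre at about x −114 mm, y about −1 mm, and its axle within about 0.01 rad of square to the machine. I did not measure its height, but it lies against the lip, where the given resting height is about 30 mm.
- **Surroundings:** the dropper bottle and vials look unmoved and upright. The gripper is well clear, about 28 cm up, with no contact force showing.

One early measurement disagreed. Before I moved the lever, its tip appeared about 7 pixels further forward than the nominal closed angle, probably because it was not fully closed. None of the final checks failed. I could not check the roller's peak speed directly.

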